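# Find the steel ball by weight and tip it out

## Task

Each of the three hooded bins holds one ball, all of the same look: one ball is solid steel, the other two are hollow dummies. Find the heavy bin by lifting, tip its ball into the open tray, and stand the bin back upright where it was; the dummies must stay in their bins, standing upright where they were.

Things in the scene. Friction and masses are not known exactly. Their poses are not given: they have to be found in the camera images.
- tab_a (a point): Centre of the black grip tab (44 mm along x, 12 mm thick along y, 43 mm high) on the roof of a loose grey hooded bin, one of three alike, 52 x 93 x 100 mm high to the roof (bin_a). 121 mm above the bin's underside, 21 above its roof; z up. The open front faces -x, at the start towards the robot within 20 degrees.
- tab_b (a point): The same point of the second bin (bin_b). In all three: the pouring lip is 55 mm to -x of this point and 89 below it, at the top of an inner ramp rising at 34 degrees from the floor; leaned forward by 48 degrees or more (lip down) a bin lets its 36 mm ball roll out over the lip.
- tab_c (a point): The same point of the third bin (bin_c). Bin alone 0.12 kg; with a dummy ball 0.135 kg, with the solid ball 0.29 to 0.34 kg. They stand at random 0.43 to 0.51 m ahead of the robot, side by side.
- tray: Open square tray of grey plastic, 170 x 170 mm, walls 45 mm high and 4 mm thick, fixed to the bench; origin at the centre of its underside, on the bench, sides along x and y.

How it is judged:
At the end, for the whole second after the job is handed in: The steel ball lies in the tray (the tray carries more than 1.4 N); all three bins stand at rest on the bench, upright within 0.15 rad and within 50 mm of where they started, clear of the tray; two of the bins still hold their dummy balls (contact force between tray and anything else above 1.4 N and angle between each of bin_a, bin_b, bin_c's own z axis and vertical below 0.15 rad and distance of each of bin_a, bin_b, bin_c from where it was at the start of the episode below 0.05 m and linear speed of each of bin_a, bin_b, bin_c below 0.02 m/s and contact force between each of bin_a, bin_b, bin_c and tray below 0.05 N and (contact force between each of bin_a, bin_b and anything else above 1.32 N or contact force between each of bin_a, bin_c and anything else above 1.32 N or contact force between each of bin_b, bin_c and anything else above 1.32 N)); the robot touches nothing.
It also fails if it takes over 72 s, if anything falls off the work surface, if the arm or the gripper's body presses on something with over 40 N, if the wrist force passes 120 N, or if a joint passes its speed limit or range.

## Robot

A 6-joint arm with a two-finger parallel gripper is mounted at the origin on a cart in front of the work surface, level with it; the furniture and walls round the work are solid. World frame = base frame: x ahead of the robot, y to its left, z up, the work surface at z = 0. Lengths are in m, angles in rad, forces in N, time in s.
With the tool pointing down it reaches from about 0.35 to 0.975 m from the base axis. Payload 4.9 kg.
Tool frame: the origin (TCP) lies midway between the tips of the shut fingers; the grasp point (between the pads) lies 19 mm behind it; z points along the fingers, y is the line along which they close (so a half turn about z gives the same grasp; the last joint's range is limited). The gripper opens to 85 mm and grips with 20 to 120 N. Pads are 22 mm wide; open, the fingers measure 114 mm over their backs; the gripper's body (76 mm by 85 mm) begins 54 mm behind the grasp point. The pads swing forward as they close: fully open they stand 13 mm farther back than shut.
Start: joints at [-0.119, 0.053, 1.613, -0, 1.476, -0.119], TCP at [0.625, 0, 0.231] pointing down, gripper open.
Joint ranges: [-3.01, 3.01], [-1.01, 2.22], [0.06, 2.58], [-1.02, 4.17], [0.09, 2.62], [-3.14, 3.14]. Speed limits (rad/s): [2.57, 2.57, 3.14, 3.14, 3.14, 3.14].

## Interface

Orientations are given as a rotation vector (axis times angle).
In Python, from station import ctrl, optics, job gives the robot as it stands.
- The arm moves only by the shell command python3 -m jog 'ROWS' [OPENING] [FORCE]. ROWS is JSON, a list of rows, each a list of 2 entries, a list of its own where there are three numbers: the shift along the tool's x, y, z in m, then the turn, a rotation vector about the tool's x, y, z in rad. A call has 1 to 5 rows; each row is the pose to reach, as a shift and turn from the pose commanded when the call began, along the tool's axes at that moment; what a row does not reach only later rows make up. A row lasts 1/10 s, in which the tool goes at most 50 mm and 8.59 degrees, less where a joint would pass 70% of its speed; a pose out of reach is approached as far as the arm can. A call with a gripper value outside its range is refused whole. OPENING is the opening, from 0 (shut) to 1 (fully open), set as the call begins (- or left out, the last holds). The fingers move at their own pace and stop on an object; FORCE is the grip in N (left out, the last holds). Time passes only in rows, so rows that repeat a pose let the fingers close. It gives the time, the measured TCP pose, the force, the opening and the grip force at its end, in the units of the state.
- ctrl.get_obs(): the state, without advancing time (a new reading comes with each control period).
- optics.get_image(name): name is "scene" or "side" or "wrist"; returns a dict with "image" (420x560x3 uint8, blue, green, red), "fx", "fy", "cx", "cy" (pixels), "rvec" (rotation vector, rad) and "tvec" (3), from world to camera coordinates, as OpenCV has them; the wrist camera has in their place "mount" (4x4, takes a point from camera to tool coordinates, whose origin is the TCP and whose axes are the flange's). Camera axes: x right, y down, z forward; pixel columns grow to the right and rows downward; lengths in m; the calibration is good to about 2 mm. A picture is of the moment at which its call begins: read the wrist's pose just before it. There is no depth.
- job.finish_job(): hands the job in; it is judged then, once.
The state is a dict: "t": time; "q": joint angles; "dq": joint speeds; "effort": joint torques, N m; "tool_pos": TCP position; "tool_rot": TCP orientation; "contact_force": force on the tool from outside, world axes, zero at the start; "wrist_torque": the same for the moment, N m; "opening": finger opening in m; "grip_force": force on a finger pad.
Only numpy, scipy, OpenCV 4.12 (cv2) and the standard library are available. Lean on these libraries where they do the work, as an engineer would, in place of code of your own. Each camera call takes 0.05 s, during which the arm holds its last target. There are 200 camera calls.

## Working session

There is one attempt and no reset: what is moved stays moved. The work goes in short steps, Python scripts to look and compute and a shell command to move; the robot and the scene stay as the last step left them, time stands still between calls to the robot, and variables do not carry over. Pictures are saved under pics/ and viewed, at most 10 in all, crops included, and the job is handed in when it is done.

```bash
mkdir -p pics; ls; python3 - <<'E'
from station import ctrl, optics
import cv2
o=ctrl.get_obs(); print(o)
for n in ("scene","side","wrist"):
    d=optics.get_image(n); cv2.imwrite(f"pics/{n}0.png",d["image"]); print(n,{k:v for k,v in d.items() if k!="image"})
E
```

```text
pics
{'t': 0.0, 'q': array([-1.19002110e-01,  5.33432934e-02,  1.61426167e+00, -9.07883451e-06,
        1.47598104e+00, -1.18962446e-01]), 'dq': array([-1.61676308e-03, -2.63366095e-04,  2.24076774e-03, -1.58862630e-03,
       -4.91034652e-05,  1.15328057e-03]), 'effort': array([ 2.70554956e-04, -3.93670499e+01, -3.70175600e+01, -1.62778279e-04,
        6.93513779e-03, -6.06393527e-06]), 'tool_pos': array([6.24395942e-01, 6.87784447e-05, 2.30090727e-01]), 'tool_rot': array([-2.22038013e+00, -2.22029399e+00,  1.94577705e-03]), 'contact_force': array([ 0.47387975, -0.94079167,  0.24636755]), 'wrist_torque': array([ 0.05346512, -0.02081486,  0.00393516]), 'grip_force': 0.0, 'opening': 0.08538866835632138}
scene {'fx': 480.28946437362634, 'fy': 480.28946437362634, 'cx': 282.12337779666217, 'cy': 208.53722331750618, 'rvec': array([ 2.05707158, -0.69387747,  0.38931415]), 'tvec': array([-0.36571164,  0.21218494,  0.97215317])}
side {'fx': 429.61089246561994, 'fy': 429.61089246561994, 'cx': 280.34516908475547, 'cy': 213.6748727666157, 'rvec': array([ 0.4614634 , -2.46005174,  1.50775098]), 'tvec': array([0.42571284, 0.1719076 , 0.97678344])}
wrist {'fx': 289.1774668841244, 'fy': 289.1774668841244, 'cx': 277.6497275543024, 'cy': 205.86954178172456, 'mount': array([[ 2.04120602e-04, -9.63767197e-01, -2.66744724e-01,
         6.79474764e-02],
       [ 9.99999336e-01,  4.99143719e-04, -1.03821314e-03,
        -1.16081970e-03],
       [ 1.13373972e-03, -2.66744335e-01,  9.63766660e-01,
        -1.43518993e-01],
       [ 0.00000000e+00,  0.00000000e+00,  0.00000000e+00,
         1.00000000e+00]])}
```

View pics/scene0.png

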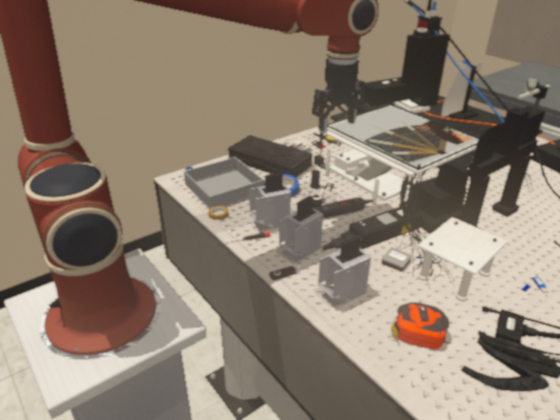

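View pics/side0.png

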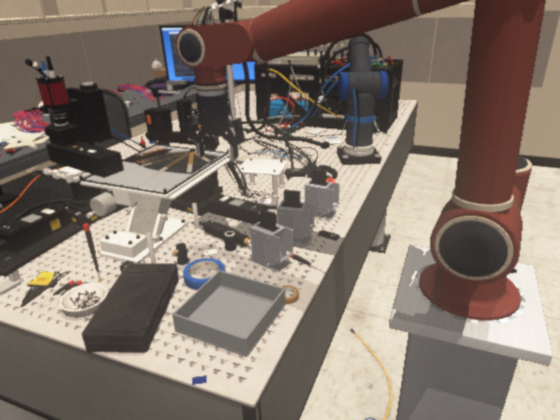

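View pics/wrist0.png

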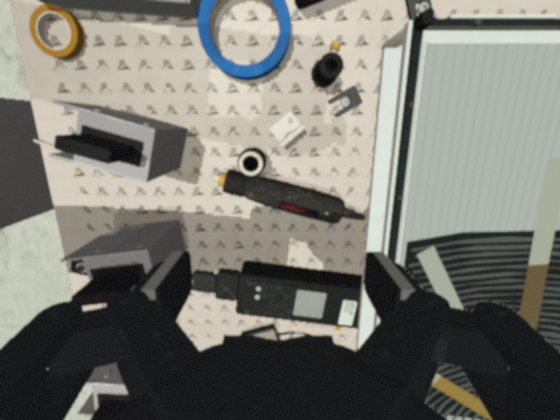

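```bash
python3 - <<'E'
import cv2,numpy as np
a=cv2.imread("pics/scene0.png")[160:310,180:380]; b=cv2.imread("pics/side0.png")[165:365,165:365]
a=cv2.resize(a,None,fx=4,fy=4,interpolation=cv2.INTER_CUBIC); b=cv2.resize(b,None,fx=3,fy=3,interpolation=cv2.INTER_CUBIC)
cv2.imwrite("pics/z1.png",a);cv2.imwrite("pics/z2.png",b)
E
```

```text
(no output)
```

View pics/z1.png

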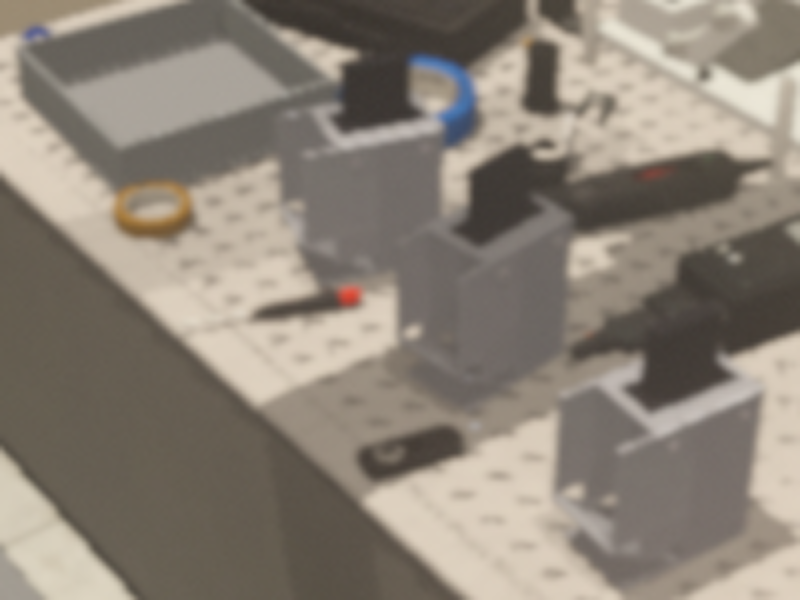

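View pics/z2.png

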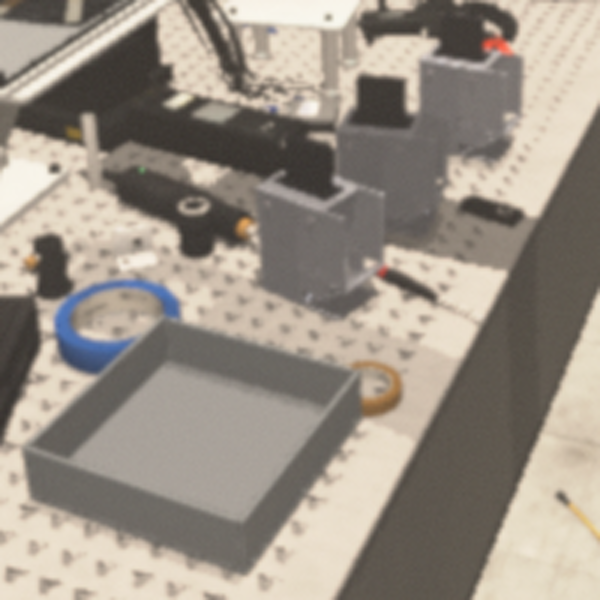

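The scene crop shows the tabs at full-image px of about (274,182), (305,209) and (351,248), with the tray at the left. The side crop shows them at about (269,220), (293,198) and (319,177), with the tray in front. I'll triangulate from these two views.

```bash
cat > h.py <<'E'
import numpy as np,cv2
from scipy.spatial.transform import Rotation as R
def P(d):
    return np.array([[d["fx"],0,d["cx"]],[0,d["fy"],d["cy"]],[0,0,1]])@np.c_[cv2.Rodrigues(np.array(d["rvec"],float))[0],d["tvec"]]
def wristP(d,o):
    T=np.eye(4);T[:3,:3]=R.from_rotvec(o["tool_rot"]).as_matrix();T[:3,3]=o["tool_pos"]
    M=np.linalg.inv(T@d["mount"])
    return np.array([[d["fx"],0,d["cx"]],[0,d["fy"],d["cy"]],[0,0,1]])@M[:3]
def tri(Pa,Pb,a,b):
    X=cv2.triangulatePoints(Pa,Pb,np.array(a,float).T.copy(),np.array(b,float).T.copy());return (X[:3]/X[3]).T
def onplane(P,uv,z):
    H=np.c_[P[:,:2],P[:,2]*z+P[:,3]]
    p=np.linalg.solve(H,np.r_[np.array(uv,float),1]);return p[:2]/p[2]
E
python3 - <<'E'
from h import *; from station import optics
a,b=optics.get_image("scene"),optics.get_image("side")
s=np.array([[375,90],[343,62],[408,55],[500,195],[472,170],[528,148],[683,352],[645,320],[718,308],[20,50],[120,152],[335,85],[225,0]])/4+[180,160]
t=np.array([[312,165],[335,140],[285,143],[383,100],[405,77],[358,77],[462,37],[480,15],[440,15],[245,525],[360,375],[168,322],[28,452]])/3+[165,165]
X=tri(P(a),P(b),s,t);print(X.round(3));print("tray",X[9:].mean(0))
for i in (0,3,6): d=X[i+2]-X[i+1];print(np.degrees(np.arctan2(d[1],d[0])))
E
```

```text
[[ 0.469  0.047  0.121]
 [ 0.447  0.049  0.148]
 [ 0.493  0.046  0.137]
 [ 0.457 -0.088  0.12 ]
 [ 0.436 -0.088  0.145]
 [ 0.479 -0.085  0.141]
 [ 0.436 -0.255  0.121]
 [ 0.415 -0.248  0.148]
 [ 0.459 -0.256  0.14 ]
 [ 0.382  0.36   0.04 ]
 [ 0.37   0.196  0.04 ]
 [ 0.535  0.183  0.04 ]
 [ 0.55   0.346  0.036]]
tray [0.4589828  0.27110965 0.0390212 ]
-3.3528634742980996
4.884191278256459
-9.747451160107
```

```bash
python3 -m jog '[[[0.047,-0.155,0],[0,0,0.7]],[[0.047,-0.155,0],[0,0,0.7]],[[0.047,-0.155,0],[0,0,0.7]],[[0.047,-0.155,0],[0,0,0.7]],[[0.047,-0.155,0],[0,0,0.7]]]' 1 60
python3 -m jog '[[[0,0,0],[0,0,0.7]],[[0,0,0],[0,0,0.7]],[[0,0,0],[0,0,0.7]],[[0,0,0],[0,0,0.7]],[[0,0,0],[0,0,0.7]]]'
python3 -m jog '[[[0,0,0],[0,0,0.23]],[[0,0,0],[0,0,0.23]],[[0,0,0],[0,0,0.23]],[[0,0,0],[0,0,0.23]]]'
python3 - <<'E'
from h import *; from station import ctrl,optics
o=ctrl.get_obs();d=optics.get_image("wrist");cv2.imwrite("pics/w1.png",d["image"])
print(o["t"],o["q"].round(3),R.from_rotvec(o["tool_rot"]).as_matrix().round(3))
Pw=wristP(d,o)
for X in ([.469,.047,.143],[.457,-.088,.143],[.47,.047,.143],[.447,.049,.143],[.493,.046,.143]): p=Pw@np.r_[X,1];print(p[:2]/p[2])
E
```

```text
t: 0.75
tool_pos: [0.4681, 0.0477, 0.2311]
tool_rot: [2.851, 1.32, 0.001]
contact_force: [-0.3, 0.1, -0.6]
opening: 0.0855
grip_force: 0.0
t: 1.25
tool_pos: [0.4699, 0.047, 0.2312]
tool_rot: [-3.131, -0.26, 0.0]
contact_force: [0.6, 0.1, -0.1]
opening: 0.0853
grip_force: 0.0
t: 1.65
tool_pos: [0.4699, 0.047, 0.2313]
tool_rot: [3.14, -0.09, 0.0]
contact_force: [-0.1, 0.0, 0.1]
opening: 0.0854
grip_force: 0.0
1.65 [-0.058 -0.327  1.956 -0.     1.513  1.57 ] [[ 0.998 -0.057  0.   ]
 [-0.057 -0.998 -0.   ]
 [ 0.     0.    -1.   ]]
[278.09692829 209.14194709]
[439.66583068 214.05262071]
[278.02882315 207.9923705 ]
[277.22319183 233.92650958]
[277.64815345 180.75850259]
```

View pics/w1.png

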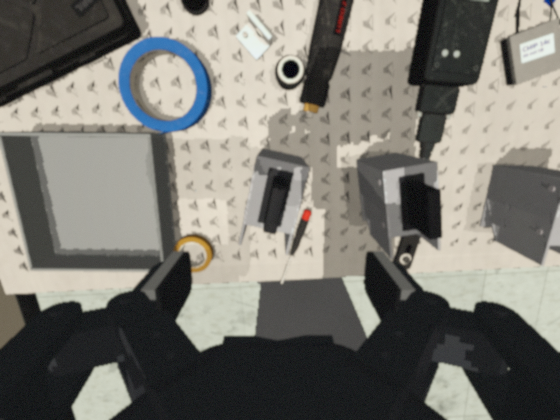

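The view is centred on bin A, with its tab at about (277,200) and clearly yawed clockwise. Bin B's tab is at about (420,205), and the tray is on the left, spanning x 0–170. I'll zoom in to get the yaws.

```bash
python3 - <<'E'
import cv2
a=cv2.imread("pics/w1.png")[140:270,235:560]
cv2.imwrite("pics/w1z.png",cv2.resize(a,(800,320),interpolation=cv2.INTER_CUBIC))
E
```

```text
(no output)
```

View pics/w1z.png

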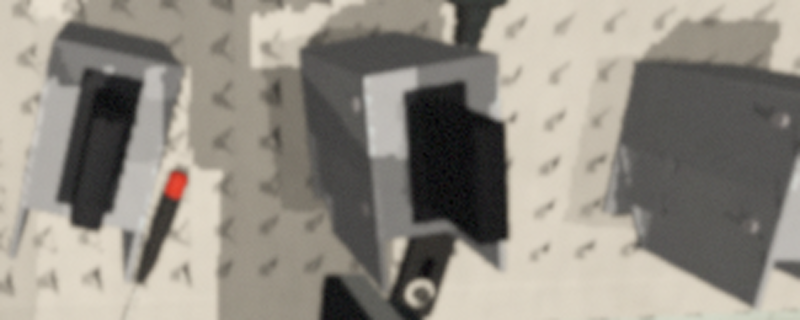

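```bash
python3 - <<'E'
from h import *; from station import ctrl,optics
o=ctrl.get_obs();d=optics.get_image("wrist");Pw=wristP(d,o)
g=lambda p,z:onplane(Pw,np.array(p)/2.4615+[235,140],z)
for n,a,b,z,off in [("A tabL",(72,222),(97,90),.142,0),("A tabR",(100,228),(140,85),.142,0),("A roofL",(30,210),(52,72),.1,0),("A roofrear",(182,68),(52,72),.1,-90),("B tabR",(507,240),(504,122),.142,0),("B tabL",(472,222),(467,110),.142,0),("B roofL",(385,235),(365,75),.1,0),("B roofrear",(497,55),(365,75),.1,-90),("C rear edge wall",(755,300),(800,170),.1,0)]:
    p,q=g(a,z),g(b,z);v=q-p;print(n,p.round(3),q.round(3),np.degrees(np.arctan2(v[1],v[0]))+off)
E
```

```text
A tabL [0.451 0.06 ] [0.496 0.048] -14.08835018562557
A tabR [0.448 0.05 ] [0.497 0.034] -18.103987428812495
A roofL [0.441 0.08 ] [0.497 0.066] -13.445599999000766
A roofrear [0.496 0.016] [0.497 0.066] -1.5248152570350157
B tabR [ 0.435 -0.092] [ 0.478 -0.087] 6.654899491616038
B tabL [ 0.443 -0.079] [ 0.483 -0.074] 6.934777186968663
B roofL [ 0.422 -0.066] [ 0.489 -0.055] 9.254031337144696
B roofrear [ 0.494 -0.105] [ 0.489 -0.055] 5.4895662541777455
C rear edge wall [ 0.384 -0.223] [ 0.441 -0.231] -7.2953598903596975
```

```bash
cat > f.py <<'E'
import numpy as np; from station import ctrl,optics
F=[];T=[]
for i in range(6): optics.get_image("side"); o=ctrl.get_obs(); F.append(o["contact_force"]);T.append(o["wrist_torque"])
print("MEAN F",np.mean(F,0).round(2),np.std(F,0).round(2),"T",np.mean(T,0).round(3),o["tool_pos"].round(4),o["t"])
E
python3 -m jog '[[[0.003,0,0],[0,0,0.2]],[[0.003,0,0.04],[0,0,0.2]],[[0.003,0,0.08],[0,0,0.2]],[[0.003,0,0.11],[0,0,0.2]],[[0.003,0,0.123],[0,0,0.2]]]'
python3 f.py
python3 -m jog '[[[0,0,0],[0,0,0]],[[0,0,0],[0,0,0]],[[0,0,0],[0,0,0]],[[0,0,0],[0,0,0]],[[0,0,0],[0,0,0]]]' 0 60
python3 -m jog '[[[0,0,0],[0,0,0]],[[0,0,0],[0,0,0]],[[0,0,0],[0,0,0]],[[0,0,0],[0,0,0]],[[0,0,0],[0,0,0]]]'
```

```text
t: 2.25
tool_pos: [0.4706, 0.0469, 0.1047]
tool_rot: [3.115, -0.405, -0.009]
contact_force: [-0.3, -0.1, -0.6]
opening: 0.0852
grip_force: 0.0
MEAN F [-0.17 -0.13 -0.01] [0.81 0.35 0.93] T [-0.019  0.022 -0.003] [0.4746 0.0467 0.1107] 2.55
t: 3.05
tool_pos: [0.473, 0.0469, 0.1083]
tool_rot: [-3.115, 0.406, -0.0]
contact_force: [-0.6, -1.1, 0.5]
opening: 0.0124
grip_force: 5.6
t: 3.55
tool_pos: [0.4729, 0.0468, 0.1082]
tool_rot: [3.115, -0.406, -0.0]
contact_force: [-0.2, 0.2, -0.1]
opening: 0.0112
grip_force: 59.4
```

```bash

python3 -m jog '[[[0,0,-0.01],[0,0,0]],[[0,0,-0.02],[0,0,0]],[[0,0,-0.03],[0,0,0]],[[0,0,-0.03],[0,0,0]],[[0,0,-0.03],[0,0,0]]]' >/dev/null
python3 -m jog '[[[0,0,0],[0,0,0]],[[0,0,0],[0,0,0]],[[0,0,0],[0,0,0]],[[0,0,0],[0,0,0]]]'
python3 f.py
python3 f.py
python3 - <<'E'
from station import optics; import cv2
E
```

```text
t: 4.45
tool_pos: [0.4728, 0.0468, 0.138]
tool_rot: [3.115, -0.406, -0.001]
contact_force: [-0.1, -0.8, -1.1]
opening: 0.0109
grip_force: 59.1
MEAN F [-0.13 -0.03 -1.34] [0.28 0.41 0.23] T [ 0.022 -0.006  0.003] [0.473  0.0468 0.1383] 4.75
MEAN F [-0.25  0.05 -1.55] [0.37 0.45 0.39] T [ 0.003 -0.009 -0.006] [0.473  0.0468 0.1383] 5.05
```

Bin A weighs about 1.4 N, so it holds a dummy. I'll put it back and try B.

```bash

python3 -m jog '[[[0,0,0.01],[0,0,0]],[[0,0,0.02],[0,0,0]],[[0,0,0.028],[0,0,0]],[[0,0,0.030],[0,0,0]],[[0,0,0.030],[0,0,0]]]'
python3 -m jog '[[[0,0,0],[0,0,0]],[[0,0,0],[0,0,0]],[[0,0,0],[0,0,0]],[[0,0,0],[0,0,0]],[[0,0,0],[0,0,0]]]' 1
python3 -m jog '[[[0,0,-0.03],[0,0,0]],[[0,0,-0.08],[0,0,0]],[[0.010,0.05,-0.08],[0,0,-0.15]],[[0.0216,0.1,-0.08],[0,0,-0.3]],[[0.0216,0.132,-0.08],[0,0,-0.384]]]'
python3 -m jog '[[[0,0,0],[0,0,0]],[[0,0,0],[0,0,0]],[[0,0,0.04],[0,0,0]],[[0,0,0.07],[0,0,0]],[[0,0,0.08],[0,0,0]]]'
python3 -m jog '[[[0,0,0],[0,0,0]],[[0,0,0],[0,0,0]],[[0,0,0],[0,0,0]],[[0,0,0],[0,0,0]],[[0,0,0],[0,0,0]]]'
```

```text
t: 5.55
tool_pos: [0.4729, 0.047, 0.108]
tool_rot: [-3.115, 0.406, 0.001]
contact_force: [-1.0, 0.8, 1.5]
opening: 0.0113
grip_force: 59.7
t: 6.05
tool_pos: [0.473, 0.0468, 0.1083]
tool_rot: [3.115, -0.406, 0.0]
contact_force: [0.5, -0.3, 0.1]
opening: 0.0822
grip_force: 0.0
t: 6.55
tool_pos: [0.461, -0.0853, 0.1892]
tool_rot: [3.135, 0.197, 0.003]
contact_force: [0.1, -0.3, -0.1]
opening: 0.0853
grip_force: 0.0
t: 7.05
tool_pos: [0.4583, -0.082, 0.1046]
tool_rot: [-3.133, -0.188, 0.009]
contact_force: [-0.5, -1.3, -0.6]
opening: 0.0854
grip_force: 0.0
t: 7.55
tool_pos: [0.4613, -0.0843, 0.1095]
tool_rot: [3.135, 0.186, 0.003]
contact_force: [-0.2, 1.3, -0.9]
opening: 0.0855
grip_force: 0.0
```

```bash

python3 -m jog '[[[0,0,0],[0,0,0]],[[0,0,0],[0,0,0]],[[0,0,0],[0,0,0]],[[0,0,0],[0,0,0]],[[0,0,0],[0,0,0]]]' 0 60 >/dev/null
python3 -m jog '[[[0,0,0],[0,0,0]],[[0,0,0],[0,0,0]],[[0,0,0],[0,0,0]],[[0,0,0],[0,0,0]],[[0,0,0],[0,0,0]]]'
python3 -m jog '[[[0,0,-0.01],[0,0,0]],[[0,0,-0.02],[0,0,0]],[[0,0,-0.03],[0,0,0]],[[0,0,-0.03],[0,0,0]],[[0,0,-0.03],[0,0,0]]]' >/dev/null
python3 -m jog '[[[0,0,0],[0,0,0]],[[0,0,0],[0,0,0]],[[0,0,0],[0,0,0]],[[0,0,0],[0,0,0]]]'
python3 f.py
python3 f.py
```

```text
t: 8.55
tool_pos: [0.4606, -0.084, 0.1083]
tool_rot: [-3.136, -0.187, -0.0]
contact_force: [0.5, 0.1, 0.0]
opening: 0.0117
grip_force: 58.9
t: 9.45
tool_pos: [0.4604, -0.084, 0.138]
tool_rot: [-3.136, -0.186, 0.001]
contact_force: [-0.2, 0.3, -3.4]
opening: 0.0111
grip_force: 58.5
MEAN F [ 0.22 -0.3  -3.2 ] [0.37 0.53 0.48] T [0.005 0.004 0.009] [ 0.4606 -0.0841  0.1383] 9.75
MEAN F [-0.06  0.28 -3.  ] [0.35 0.35 0.37] T [0.011 0.019 0.01 ] [ 0.4606 -0.0841  0.1383] 10.05
```

Bin B weighs about 3.1 N, so it has the steel ball. I'll raise it and carry it over the tray.

```bash

python3 -m jog '[[[0,0,-0.02],[0,0,0]],[[0,0,-0.06],[0,0,0]],[[0,0,-0.1],[0,0,0]],[[0,0,-0.14],[0,0,0]],[[0,0,-0.165],[0,0,0]]]' 0 110 >/dev/null
python3 -m jog '[[[0.0,-0.01,0],[0,0,0]],[[0.003,-0.035,0],[0,0,-0.04]],[[0.006,-0.07,0],[0,0,-0.1]],[[0.008,-0.11,0],[0,0,-0.16]],[[0.011,-0.15,0],[0,0,-0.22]]]'
python3 - <<'E'
from h import *; from station import ctrl
o=ctrl.get_obs();Rm=R.from_rotvec(o["tool_rot"]).as_matrix();d=np.array([.4416,.2611,.3])-o["tool_pos"]
print(Rm.T@d,np.degrees(np.arctan2(Rm[1,0],Rm[0,0])),o["q"].round(3))
E
```

```text
t: 11.05
tool_pos: [0.4524, 0.068, 0.3006]
tool_rot: [-3.095, -0.532, 0.005]
contact_force: [1.0, -0.3, -3.3]
opening: 0.0103
grip_force: 107.5
[ 0.0543485  -0.18562583  0.00076849] 19.51925032009915 [-0.014 -0.392  1.891  0.     1.645  1.216]
```

```bash

python3 -m jog '[[[0.011,-0.04,0],[0,0,-0.04]],[[0.023,-0.08,0],[0,0,-0.09]],[[0.035,-0.12,0],[0,0,-0.13]],[[0.047,-0.16,0],[0,0,-0.17]],[[0.054,-0.186,0],[0,0,-0.19]]]' >/dev/null
python3 -m jog '[[[0,0,0],[0,0.05,0]],[[0,0,0],[0,0.15,0]],[[0,0,0],[0,0.25,0]],[[0,0,0],[0,0.35,0]],[[0,0,0],[0,0.4,0]]]'
python3 -m jog '[[[0,0,0],[0,0,0]],[[0,0,0],[0,0,0]]]'
python3 - <<'E'
from h import *; from station import ctrl,optics
o=ctrl.get_obs();Rm=R.from_rotvec(o["tool_rot"]).as_matrix()
print(o["q"].round(3),Rm.round(3))
a=optics.get_image("scene");b=optics.get_image("side")
cv2.imwrite("pics/p.png",cv2.resize(np.vstack([a["image"][60:300,80:460],b["image"][100:380,120:500]]),None,fx=1.1,fy=1.1))
E
```

```text
t: 12.05
tool_pos: [0.4407, 0.2594, 0.2996]
tool_rot: [-2.877, -0.78, -0.579]
contact_force: [0.1, 0.4, -2.6]
opening: 0.0105
grip_force: 107.9
t: 12.25
tool_pos: [0.4418, 0.2595, 0.3013]
tool_rot: [-2.879, -0.78, -0.578]
contact_force: [0.3, 0.1, -3.3]
opening: 0.0099
grip_force: 108.0
[ 0.347 -0.537  2.025  0.074  1.264  1.38 ] [[ 0.797  0.505  0.333]
 [ 0.465 -0.863  0.195]
 [ 0.386 -0.001 -0.923]]
```

View pics/p.png

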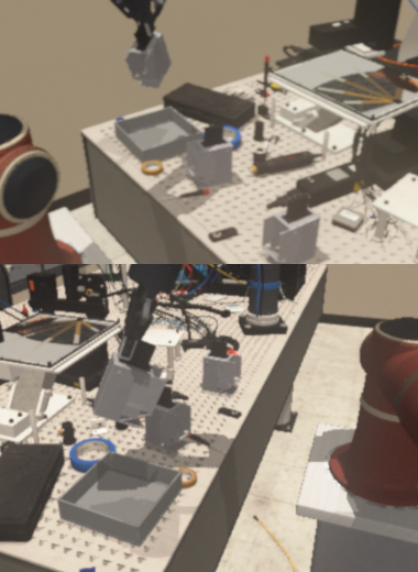

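Bin B hangs over the tray, tilted 23° with its front toward the robot. The tray rim is clear below it. I'll lower it and tip it.

```bash

python3 -m jog '[[[-0.004,0,0.015],[0,0,0]],[[-0.011,0,0.04],[0,0,0]],[[-0.02,0,0.07],[0,0,0]],[[-0.0275,0,0.098],[0,0,0]],[[-0.0275,0,0.098],[0,0,0]]]'
python3 -m jog '[[[0,0,0],[0,0.05,0]],[[0,0,0.003],[0,0.15,0]],[[-0.001,0,0.006],[0,0.25,0]],[[-0.002,0,0.01],[0,0.36,0]],[[-0.002,0,0.012],[0,0.477,0]]]'
python3 -m jog '[[[0,0,0],[0,0,0]],[[0,0,0],[0,0,0]]]'
python3 - <<'E'
from h import *; from station import ctrl,optics
o=ctrl.get_obs();Rm=R.from_rotvec(o["tool_rot"]).as_matrix()
print(o["q"].round(3),"tilt",np.degrees(np.arccos(-Rm[2,2])),"r",np.hypot(*o["tool_pos"][:2]))
E
```

```text
t: 12.85
tool_pos: [0.4507, 0.2648, 0.1946]
tool_rot: [-2.883, -0.78, -0.564]
contact_force: [-0.6, 0.2, -4.2]
opening: 0.0103
grip_force: 108.0
t: 13.35
tool_pos: [0.4569, 0.2676, 0.1923]
tool_rot: [-2.563, -0.694, -1.211]
contact_force: [0.3, 2.4, -2.4]
opening: 0.0102
grip_force: 108.1
t: 13.55
tool_pos: [0.4569, 0.2675, 0.1922]
tool_rot: [-2.567, -0.695, -1.205]
contact_force: [0.8, 0.8, 0.4]
opening: 0.0104
grip_force: 108.4
[ 0.292 -0.726  2.447  0.333  0.582  1.137] tilt 50.28231898060835 r 0.5294615414738288
```

```bash

python3 -m jog '[[[0,0,0],[0,0.05,0]],[[0,0,0],[0,0.12,0]],[[0,0,0],[0,0.17,0]],[[0,0,0],[0,0.17,0]],[[0,0,0],[0,0.17,0]]]'
python3 f.py
python3 - <<'E'
from h import *; from station import ctrl,optics
o=ctrl.get_obs();Rm=R.from_rotvec(o["tool_rot"]).as_matrix();print("tilt",np.degrees(np.arccos(-Rm[2,2])))
a=optics.get_image("scene");b=optics.get_image("side")
cv2.imwrite("pics/p2.png",cv2.resize(np.hstack([a["image"][80:260,140:340],b["image"][200:380,130:330]]),None,fx=2,fy=2))
E
```

```text
t: 14.05
tool_pos: [0.4577, 0.2679, 0.1936]
tool_rot: [-2.426, -0.658, -1.404]
contact_force: [0.1, 0.4, -1.3]
opening: 0.0101
grip_force: 108.5
MEAN F [-0.29 -0.09 -1.46] [0.39 0.71 0.39] T [-0.328  0.559 -0.004] [0.4567 0.2676 0.1913] 14.35
tilt 60.01075934907297
```

View pics/p2.png

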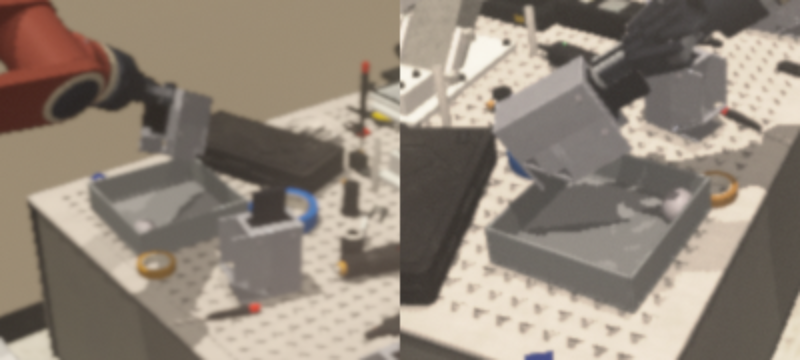

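The ball is in the tray, against its front wall, and the lifted weight has dropped to about 1.4 N. Now I'll raise the bin, level it and carry it back.

```bash

python3 -m jog '[[[0.03,0,-0.017],[0,0,0]],[[0.06,0,-0.034],[0,-0.1,0]],[[0.09,0,-0.05],[0,-0.22,0]],[[0.104,0,-0.06],[0,-0.36,0]],[[0.104,0,-0.06],[0,-0.5,0]]]'
python3 -m jog '[[[0,0,0],[0,-0.14,0]],[[0,0,0],[0,-0.28,0]],[[0,0,0],[0,-0.42,0]],[[0,0,0],[0,-0.547,0]],[[0,0,0],[0,-0.547,0]]]'
python3 -m jog '[[[0,0,0],[0,0,0]],[[0,0,0],[0,0,0]]]'
python3 - <<'E'
from h import *; from station import ctrl
o=ctrl.get_obs();A=R.from_rotvec(o["tool_rot"]);B=R.from_rotvec([-3.136,-.187,0])
print(A.inv().apply(np.array([.4606,-.084,.31])-o["tool_pos"]),(A.inv()*B).as_rotvec())
E
```

```text
t: 14.95
tool_pos: [0.4578, 0.2678, 0.3172]
tool_rot: [-2.795, -0.756, -0.791]
contact_force: [0.3, 0.9, -0.7]
opening: 0.0105
grip_force: 108.2
t: 15.45
tool_pos: [0.4583, 0.2684, 0.3091]
tool_rot: [3.032, 0.821, -0.004]
contact_force: [-0.1, -0.0, -1.8]
opening: 0.0101
grip_force: 108.3
t: 15.65
tool_pos: [0.4559, 0.2672, 0.3107]
tool_rot: [-3.032, -0.821, -0.003]
contact_force: [-1.4, -1.1, -1.2]
opening: 0.0101
grip_force: 108.3
[-0.17312753  0.30565345  0.00035127] [-3.51320251e-04 -1.93608891e-03  4.09622866e-01]
```

```bash

python3 -m jog '[[[-0.01,0.02,0],[0,0,0.02]],[[-0.03,0.055,0],[0,0,0.07]],[[-0.05,0.09,0],[0,0,0.12]],[[-0.075,0.13,0],[0,0,0.18]],[[-0.1,0.172,0],[0,0,0.24]]]' >/dev/null
python3 -m jog '[[[0,0,0],[0,0,0]]]' >/dev/null
python3 - <<'E'
from h import *; from station import ctrl
o=ctrl.get_obs();A=R.from_rotvec(o["tool_rot"]);B=R.from_rotvec([-3.136,-.187,0])
print(A.inv().apply(np.array([.4606,-.084,.31])-o["tool_pos"]),(A.inv()*B).as_rotvec())
E
```

```text
[-0.03649656  0.14332733  0.00145987] [ 0.00264554 -0.00317885  0.16099227]
```

```bash

python3 -m jog '[[[-0.01,0.04,0],[0,0,0.04]],[[-0.02,0.08,0],[0,0,0.09]],[[-0.03,0.12,0],[0,0,0.13]],[[-0.0365,0.143,0],[0,0,0.165]],[[-0.0365,0.143,0],[0,0,0.165]]]' >/dev/null
python3 -m jog '[[[0,0,0.03],[0,0,0]],[[0,0,0.07],[0,0,0]],[[0,0,0.11],[0,0,0]],[[0,0,0.14],[0,0,0]],[[0,0,0.15],[0,0,0]]]' >/dev/null
python3 -m jog '[[[0,0,0],[0,0,0]],[[0,0,0],[0,0,0]],[[0,0,0],[0,0,0]],[[0,0,0],[0,0,0]]]'
python3 - <<'E'
from h import *; from station import ctrl
o=ctrl.get_obs();A=R.from_rotvec(o["tool_rot"]);B=R.from_rotvec([-3.136,-.187,0])
print(A.inv().apply(np.array([.4606,-.084,.108])-o["tool_pos"]),(A.inv()*B).as_rotvec())
E
```

```text
t: 17.65
tool_pos: [0.4637, -0.0793, 0.1627]
tool_rot: [3.134, 0.194, 0.005]
contact_force: [-0.1, 0.6, -0.9]
opening: 0.0105
grip_force: 108.4
[-0.00389017  0.00422226  0.0546806 ] [ 0.00153913 -0.00333667  0.00480899]
```

```bash

python3 -m jog '[[[-0.004,0.004,0.015],[0,-0.003,0.005]],[[-0.004,0.004,0.03],[0,-0.003,0.005]],[[-0.004,0.004,0.042],[0,-0.003,0.005]],[[-0.004,0.004,0.050],[0,-0.003,0.005]],[[-0.004,0.004,0.0535],[0,-0.003,0.005]]]' 
python3 -m jog '[[[0,0,0],[0,0,0]],[[0,0,0],[0,0,0]],[[0,0,0.001],[0,0,0]],[[0,0,0.001],[0,0,0]],[[0,0,0.001],[0,0,0]]]'
python3 f.py
```

```text
t: 18.15
tool_pos: [0.4598, -0.0833, 0.1082]
tool_rot: [-3.135, -0.186, 0.005]
contact_force: [-1.0, 3.4, 18.5]
opening: 0.0102
grip_force: 112.0
t: 18.65
tool_pos: [0.4597, -0.0834, 0.1083]
tool_rot: [-3.136, -0.187, 0.005]
contact_force: [-2.3, 2.0, 12.4]
opening: 0.0104
grip_force: 111.1
MEAN F [-2.34  2.45 12.46] [0.33 0.48 0.26] T [ 0.552  1.579 -0.068] [ 0.4597 -0.0834  0.1083] 18.95
```

```bash

python3 -m jog '[[[0,0,-0.001],[0,0,0]],[[0,0,-0.001],[0,0,0]]]' >/dev/null
python3 -m jog '[[[0,0,0],[0,0,0]],[[0,0,0],[0,0,0]],[[0,0,0],[0,0,0]],[[0,0,0],[0,0,0]],[[0,0,0],[0,0,0]]]' 1 20
python3 -m jog '[[[0,0,-0.02],[0,0,0]],[[0,0,-0.06],[0,0,0]],[[0,0,-0.1],[0,0,0]],[[0,0,-0.14],[0,0,0]],[[0,0,-0.14],[0,0,0]]]'
python3 -m jog '[[[0,0,0],[0,0,0]],[[0,0,0],[0,0,0]],[[0,0,0],[0,0,0]],[[0,0,0],[0,0,0]],[[0,0,0],[0,0,0]]]'
python3 - <<'E'
from h import *; from station import optics
a=optics.get_image("scene");b=optics.get_image("side")
cv2.imwrite("pics/p3.png",cv2.resize(np.hstack([a["image"][140:320,180:380],b["image"][165:345,165:365]]),None,fx=2,fy=2))
E
```

```text
t: 19.65
tool_pos: [0.4589, -0.0834, 0.1068]
tool_rot: [3.136, 0.186, -0.005]
contact_force: [-0.0, 0.4, -0.2]
opening: 0.0815
grip_force: 0.0
t: 20.15
tool_pos: [0.4626, -0.0844, 0.2545]
tool_rot: [3.131, 0.186, 0.013]
contact_force: [-0.1, 0.3, 0.1]
opening: 0.0855
grip_force: 0.0
t: 20.65
tool_pos: [0.4591, -0.0833, 0.246]
tool_rot: [-3.136, -0.186, 0.007]
contact_force: [0.1, 0.5, -0.2]
opening: 0.0852
grip_force: 0.0
```

View pics/p3.png

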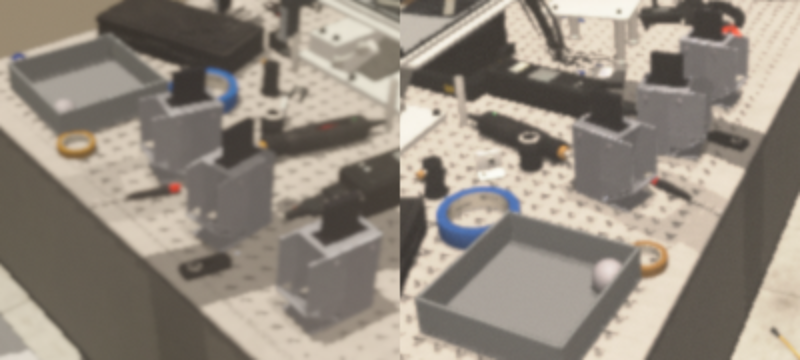

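All three bins stand upright where they were, and the ball rests in the tray at about (610,275) in the right-hand half. The robot is clear, so I'm handing in.

```bash
python3 -c "
from station import job; print(job.finish_job())"
```

```text
the job is handed in; nothing more can be done
None
```

I handed the job in, with no verdict returned: bin B was the heavy one (about 3.1 N against 1.4 N for A), its steel ball is in the tray, and all three bins stand upright in place; C was never lifted, so its dummy is inferred.

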